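# Stow the socket and screw the lid on the parts canister

### The arm

A 7-joint arm with a two-finger parallel gripper is mounted at the origin on the work surface. World frame = base frame: x ahead of the robot, y to its left, z up, the work surface at z = 0. Lengths are in m, angles in rad, forces in N, time in s.
With the tool pointing down it reaches from about 0.35 to 0.9 m from the base axis. Payload 8.1 kg.
Tool frame: the origin (TCP) lies at the very end of the fingers, on their centre line; the grasp point (between the pads) lies 19 mm behind it (grasp_offset is the distance from the TCP to the grasp point, in m); z points along the fingers, y is the line along which they close (so a half turn about z gives the same grasp; the last joint's range is limited). The gripper opens to 92 mm and grips with 3 to 60 N. Pads are 19 mm wide; open, the fingers measure 130 mm over their backs; the gripper's body (75 mm by 190 mm) begins 47 mm behind the grasp point.
Start: joints at [-0.103, 0.434, 0.025, 1.573, -0.012, 1.134, -0.075], TCP at [0.625, -0, 0.227] pointing down, gripper open.
Joint ranges: [-2.62, 2.62], [-0.44, 2.09], [-1.27, 1.32], [0.08, 2.57], [-1.32, 4.46], [0.12, 2], [-2.74, 2.74]. Speed limits (rad/s): [2.22, 2.22, 3.01, 3.01, 3.14, 3.14, 3.14].

### API

Orientations are given as a rotation vector (axis times angle).
In Python, from cell import observe, get_image, camera_params, sign_off, silhouettes, grasp_offset gives the robot as it stands. The module is installed in compiled form; this text tells all that it offers.
- The arm moves only by the tool jog_arm, never from a script. Its argument "motion" is a list that holds one entry, the list of rows, each a list of 7 numbers: the shift along the tool's x, y, z in m, then the turn, a rotation vector about the tool's x, y, z in rad, then the closure, from -1 (fully open) to 1 (shut), so that 0 is half open. In form: [[[dx, dy, dz, wx, wy, wz, hand], ...]]. A call has 1 to 10 rows; each row is the pose to reach, as a shift and turn from the pose commanded when the call began, along the tool's axes at that moment; what a row does not reach only later rows make up. A row lasts 1/12 s, in which the tool goes at most 41.7 mm and 7.16 degrees, less where a joint would pass 70% of its speed; a pose out of reach is approached as far as the arm can. A call with a gripper value outside its range is refused whole. The fingers move at their own pace and stop on an object; "force" is the grip in N (left out, the last holds). Time passes only in rows, so rows that repeat a pose let the fingers close. It gives the time, the measured TCP pose, the force, the opening and the grip force at its end, in the units of the state.
- observe(): the state, without advancing time (a new reading comes with each control period).
- get_image(name): name is "scene" or "side" or "wrist"; returns the picture (480x640x3 uint8, red, green, blue); there is no depth.
- camera_params(name): a dict with "vertical_fov" (degrees; the focal length in pixels is half the picture's height over the tangent of half this angle, whatever the lens; pixels are square), "cx", "cy" (the principal point, pixels), "T" (4x4, takes a point from camera to world coordinates). Camera axes: x right, y down, z forward; pixel columns grow to the right and rows downward; lengths in m; the calibration is good to about 2 mm. The wrist camera is an equidistant fisheye: a pixel r from the principal point sees the ray r / f radians off the axis. A picture is of the moment at which its call begins: read the wrist's pose just before it. camera_params takes no time and is no camera call; for the wrist camera it gives the pose at the moment of the call.
- sign_off(): hands the job in; it is judged then, once.
Trained networks look in the newest picture that a camera, given by its name, has taken for a name from the list of things; names that differ only in an ending like _2 or _b are one class to them, and where a whole thing is asked for, a point or a joint stands for the part that bears it (a point fixed in the world has none). Each returns a list of dicts, best first, with "p" (0 to 1); they miss things now and then, are a little off and sometimes report something else, mostly with a low value. They report only what shows in the picture. A call takes as long as a camera call. They do not tell look-alikes from the thing itself.
- silhouettes(query, camera): "mask" (480x640 bool, what is visible of it) and "pixel" ([column, row] in pixels, amid what is visible of it).
The state is a dict: "clock": time; "joints": joint angles; "dq": joint speeds; "joint_efforts": joint torques, N m; "position": TCP position; "ee_rot": TCP orientation; "force": force on the tool from outside, world axes, zero at the start; "ft_torque": the same for the moment, N m; "width": opening from 0.0 (shut) to 1.0 (fully open); "gripper_force": force on a finger pad.
Only numpy, scipy, OpenCV 4.12 (cv2) and the standard library are available. Lean on these libraries where they do the work, as an engineer would, in place of code of your own. Each camera call takes 0.05 s, during which the arm holds its last target. There are 200 camera calls.

### The job

Drop the loose steel socket into the green canister, then set the red lid level on top of the neck's thread, with its lugs resting on the ramps off the white start marks, and let it sit there a moment. Turn it back (anticlockwise) until it drops level into the thread start, pause there briefly, then tighten it clockwise to the stop, so that its mark is at an orange mark, and let go. Leave the other tools where they are.

Things in the scene. Friction and masses are not known exactly. Their poses are not given: they have to be found in the camera images.
- canister: Dark green parts canister, fixed, on a 120 x 120 x 6 mm plate bolted to the bench. Origin on the bench under its centre, z up. Body diameter 90 mm up to a flat shoulder at height 92 mm; above it an aluminium neck, outer diameter 50 mm, inner 43 mm. Inside floor at height 8 mm.
- mouth (a point): Centre of the canister's mouth, on its axis, 115 mm above the bench, at the top of the springy rubber gasket that is the neck's rim (stiffness 3 N per mm, about 5 N when the lid is tight).
- thread_top (a point): On the canister's axis, 109.5 mm above the bench: height of the flat tops of the three thread ramps round the neck (diameter 62 mm over them). Lugs resting on the ramps turn freely, until clockwise they meet a 4 mm rib on each ramp's far end, 76 degrees past the start. Turned back more than 12 degrees beyond a start they meet the next ramp's rib.
- lid_grip (a point): Point on the axis of the red lid (loose, 0.12 kg, starts upright on the bench), in its grip bar, 41 mm above the lid's lower edge; x along the bar to its white end, z up. Bar 56 mm long (x), 16 mm wide, its top 48 mm above the lower edge. This point's height is 150.5 mm with the lid resting on the ramps, 141.7 mm dropped into the thread start, 140.2 mm tight.
- lid_base (a point): Centre of the lid's lower edge, on its axis. Lid diameter 73 mm, skirt inner diameter 66 mm, top face (foot of the bar) 18 mm above the lower edge. Three steel lugs 3.5 mm thick, 18 degrees wide, inside the skirt at its lower edge, at 0, 120 and 240 degrees from the lid's x, reach in to diameter 55 mm; a white dash on the top face marks each.
- lid_mark (a point): White mark over lug 0 on the lid's edge: 36 mm from the lid's axis along the lid's x, at the height of the top face. The other lugs lie at 120 and 240 degrees, so any of the three starts fits.
- start0 (a point): Thread start 0: white dash on the canister's shoulder, 36 mm from the axis at 0 degrees anticlockwise (from above) from the canister's x. Centre of a 42 degree gap between ramps: with lid_mark over any one of the three starts, within 12 degrees, the lid's lugs fit through and it drops 9 mm, onto the gasket.
- start1 (a point): Thread start 1: white dash on the canister's shoulder, 36 mm from the axis at 120 degrees anticlockwise (from above) from the canister's x. Centre of a 42 degree gap between ramps: with lid_mark over any one of the three starts, within 12 degrees, the lid's lugs fit through and it drops 9 mm, onto the gasket.
- start2 (a point): Thread start 2: white dash on the canister's shoulder, 36 mm from the axis at 240 degrees anticlockwise (from above) from the canister's x. Centre of a 42 degree gap between ramps: with lid_mark over any one of the three starts, within 12 degrees, the lid's lugs fit through and it drops 9 mm, onto the gasket.
- tight0 (a point): Stop 0: orange dash on the shoulder, 36 mm from the axis, 78 degrees clockwise (from above) of start 0. Turned clockwise from a start, the lugs run under the ramps, which draw the lid down about 1.5 mm on the gasket, and meet the stop when lid_mark is over one of the three orange dashes. Needs about 0.5 Nm; it then stays by friction.
- tight1 (a point): Stop 1: orange dash on the shoulder, 36 mm from the axis, 78 degrees clockwise (from above) of start 1. Turned clockwise from a start, the lugs run under the ramps, which draw the lid down about 1.5 mm on the gasket, and meet the stop when lid_mark is over one of the three orange dashes. Needs about 0.5 Nm; it then stays by friction.
- tight2 (a point): Stop 2: orange dash on the shoulder, 36 mm from the axis, 78 degrees clockwise (from above) of start 2. Turned clockwise from a start, the lugs run under the ramps, which draw the lid down about 1.5 mm on the gasket, and meet the stop when lid_mark is over one of the three orange dashes. Needs about 0.5 Nm; it then stays by friction.
- socket_mid (a point): Deep socket, plain steel cylinder, diameter 23 mm, 64 mm long, 0.14 kg, starting upright on the bench; this point is its centre (32 mm above its foot), z along its length.
- wrench: Bystander, loose, to be left alone: steel combination wrench lying flat, 180 mm long, 8 mm high. Origin at its underside.
- pliers: Bystander, loose, to be left alone: red-handled pliers lying flat, about 160 mm long, 12 mm high. Origin at its underside.
- tape_roll: Bystander, loose, to be left alone: yellow roll of tape lying flat, diameter 90 mm, 48 mm high. Origin at its underside.
- spray_can: Bystander, loose, to be left alone: steel spray bottle with blue label and black cap standing, diameter 58 mm, 190 mm high. Origin at its underside.
- level: Bystander, loose, to be left alone: red spirit level lying flat, 60 x 230 mm (long along its y), 24 mm high. Origin at its underside.
- tin: Bystander, loose, to be left alone: open aluminium tin standing, diameter 68 mm, 55 mm high. Origin at its underside.
- screwdriver: Bystander, loose, to be left alone: screwdriver with dark blue handle lying along its x, 200 mm long, 26 mm high. Origin at its underside.
There are look-alikes about, which are no part of the job. Of the things like the part that bears lid_grip, leave any that is blue or purple; of the rest the larger one is meant.

How it is judged:
On the way, in this order (a step that is already met when the one before it is completed fails the run):
1. the socket lies in the canister (horizontal distance between socket_mid and mouth below 0.045 m and z of socket_mid in the frame of canister below 0.075 m), for 0.2 s.
2. the lid rests level and centred on top of the thread, off the thread starts (z of lid_grip in the frame of canister between 0.1485 and 0.1527 m and horizontal distance between lid_grip and mouth below 0.004 m and angle between lid_grip's own z axis and vertical below 0.05 rad and not (horizontal distance between lid_mark and start0 below 0.006 m or horizontal distance between lid_mark and start1 below 0.006 m or horizontal distance between lid_mark and start2 below 0.006 m)), for 0.2 s.
3. the lid, turned back, has dropped level into a thread start (z of lid_grip in the frame of canister below 0.1445 m and horizontal distance between lid_grip and mouth below 0.004 m and angle between lid_grip's own z axis and vertical below 0.05 rad and (horizontal distance between lid_mark and start0 below 0.011 m or horizontal distance between lid_mark and start1 below 0.011 m or horizontal distance between lid_mark and start2 below 0.011 m)), for 0.1 s.
At the end, for the whole second after the job is handed in: The socket is inside the canister; the lid is screwed down on the neck: centred within 4 mm, level within 0.04 rad, drawn down (lid_grip less than 141.2 mm above the bench), and its mark within 7.5 mm (about 12 degrees) of an orange stop mark; the lid is released (all of step 1 and z of lid_grip in the frame of canister between 0.137 and 0.1412 m and horizontal distance between lid_grip and mouth below 0.004 m and angle between lid_grip's own z axis and vertical below 0.04 rad and (horizontal distance between lid_mark and tight0 below 0.0075 m or horizontal distance between lid_mark and tight1 below 0.0075 m or horizontal distance between lid_mark and tight2 below 0.0075 m)); the robot touches nothing.
It fails at once if a bystander is moved more than 30 mm (distance of any of wrench, pliers, tape_roll, spray_can, level, tin, screwdriver from where it was at the start of the episode above 0.03 m).
It also fails if it takes over 61 s, if anything falls off the work surface, if the arm or the gripper's body presses on something with over 40 N, if the wrist force passes 120 N, or if a joint passes its speed limit or range.

## Working session

There is one attempt and no reset: what is moved stays moved. The work goes in short steps, Python scripts to look and compute and a tool call to move; the robot and the scene stay as the last step left them, time stands still between calls to the robot, and variables do not carry over. Pictures are saved under pics/ and viewed, at most 10 in all, crops included, and the job is handed in when it is done.

Besides the shell and the picture viewer there is one more tool, called as name(argument=value, ...) on one line, values as JSON. jog_arm: Moves the arm, as the interface text tells. Its arguments: {"type":"object","properties":{"motion":{"type":"array"},"force":{"type":"number"}},"required":["motion"]}

```bash
mkdir -p pics
cat > h.py <<'E'
import numpy as np, cv2
from scipy.spatial.transform import Rotation as R
from cell import *
def ray(cam,uv,P=None):
    P=P or camera_params(cam); f=240/np.tan(np.radians(P["vertical_fov"])/2)
    x,y=(uv[0]-P["cx"])/f,(uv[1]-P["cy"])/f
    if cam=="wrist":
        r=np.hypot(x,y); d=np.array([x/r*np.sin(r),y/r*np.sin(r),np.cos(r)]) if r>0 else np.array([0,0,1.])
    else: d=np.array([x,y,1])
    T=np.array(P["T"]); return T[:3,3],T[:3,:3]@d
def at_z(cam,uv,z,P=None):
    o,d=ray(cam,uv,P); return o+d*(z-o[2])/d[2]
def proj(cam,p,P=None):
    P=P or camera_params(cam); f=240/np.tan(np.radians(P["vertical_fov"])/2)
    T=np.array(P["T"]); q=T[:3,:3].T@(np.array(p)-T[:3,3])
    if cam=="wrist":
        s=np.hypot(q[0],q[1]); r=np.arctan2(s,q[2]); return np.array([P["cx"]+f*r*q[0]/s,P["cy"]+f*r*q[1]/s])
    return np.array([P["cx"]+f*q[0]/q[2],P["cy"]+f*q[1]/q[2]])
def save(name,im): cv2.imwrite("pics/"+name,cv2.cvtColor(im,cv2.COLOR_RGB2BGR))
E
python3 - <<'E'
from h import *
np.set_printoptions(precision=4,suppress=True)
ims={}
for c in("scene","side","wrist"):
    ims[c]=get_image(c); P=camera_params(c); print(c,P["vertical_fov"],P["cx"],P["cy"],np.array(P["T"]).tolist())
a=np.vstack([np.hstack([cv2.resize(ims["scene"],(400,300)),cv2.resize(ims["side"],(400,300))]),np.hstack([cv2.resize(ims["wrist"],(400,300)),np.zeros((300,400,3),np.uint8)])])
save("scene0.png",ims["scene"]); save("all.png",a); save("wrist0.png",ims["wrist"])
for q in("lid_grip","socket_mid","canister","start0","tight0"):
  for c in("scene","side","wrist"):
    for d in silhouettes(q,c)[:4]: print(q,c,round(d["p"],2),np.round(d["pixel"]),d["mask"].sum())
s=observe();print(s["clock"],s["position"],s["ee_rot"],s["width"],grasp_offset)
E
```

```text
scene 50.84685293600147 320.0315013278507 236.08151772598822 [[-0.7659827971395246, 0.3424294372769528, -0.5440702481964068, 1.0604367348054482], [0.642839102522963, 0.40100170715383776, -0.6526526787864887, 0.620078901645622], [-0.00531439119578183, -0.8496703545175018, -0.5272874414399806, 0.5978627796021583], [0.0, 0.0, 0.0, 1.0]]
side 48.97761673056304 322.06022694801504 246.62611782436903 [[-0.9092743134646409, -0.22997090755045202, 0.34689134401686533, 0.2523779054480099], [-0.4160449998962826, 0.4796892440951701, -0.7725314149992261, 0.7599096750859643], [0.01125970402399917, -0.8467653811888071, -0.5318473543089842, 0.6148861657928617], [0.0, 0.0, 0.0, 1.0]]
wrist 65.70646984690485 321.169844752361 236.91154796675983 [[0.9999987518675655, -0.0009929888461545418, -0.0012289167832209593, 0.6247582283042695], [-0.0012682460062247466, -0.968362015079266, -0.24954638707801163, 0.06596106425314177], [-0.0009422395535979589, 0.2495476341798746, -0.9683620657893662, 0.38374052176071805], [0.0, 0.0, 0.0, 1.0]]
lid_grip scene 0.97 [476. 312.] 561
lid_grip scene 0.83 [399. 379.] 895
lid_grip scene 0.81 [448. 344.] 1488
lid_grip scene 0.58 [510. 373.] 1933
lid_grip side 0.81 [234. 375.] 832
lid_grip side 0.8 [272. 458.] 2320
lid_grip side 0.73 [413. 238.] 3060
lid_grip side 0.65 [155. 359.] 1904
socket_mid scene 0.23 [314. 330.] 801
socket_mid side 0.63 [356. 293.] 411
socket_mid side 0.46 [411. 239.] 3036
socket_mid wrist 0.69 [201. 184.] 810
canister scene 0.81 [282. 217.] 2720
canister scene 0.49 [280. 300.] 254
canister side 0.63 [410. 235.] 3052
canister wrist 0.67 [228. 353.] 1563
start0 scene 0.94 [281. 220.] 2687
start0 side 0.6 [412. 236.] 3042
start0 wrist 0.78 [227. 353.] 1504
tight0 scene 0.94 [282. 216.] 2627
tight0 side 0.57 [410. 234.] 2993
tight0 side 0.48 [283. 231.] 1881
tight0 wrist 0.62 [228. 348.] 1557
0.9 [ 0.625  -0.      0.2268] [2.2215 2.2213 0.0001] 1.0005296334680447 0.0188
```

View pics/scene0.png

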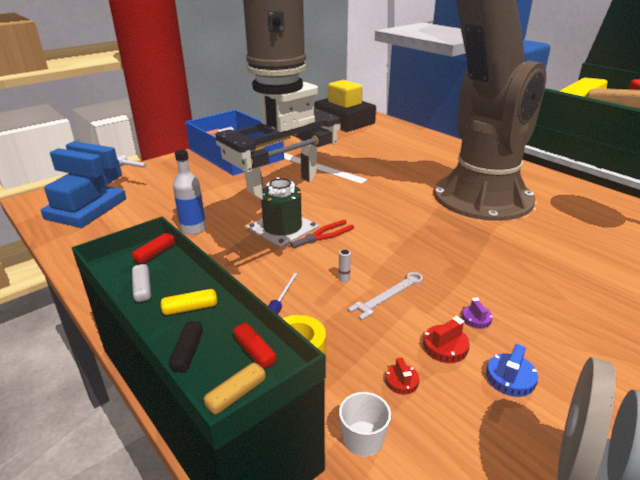

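View pics/all.png

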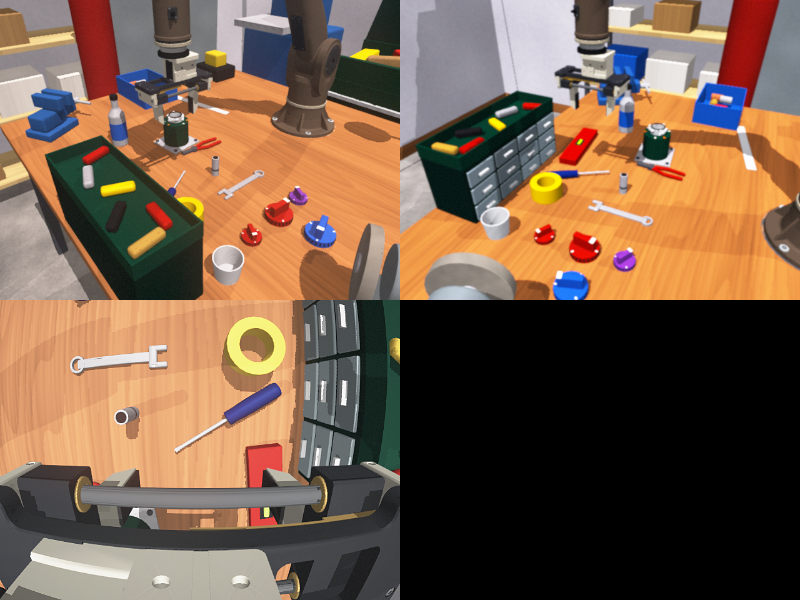

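Lid candidates in the scene picture: large red (446,340), small red (402,377), purple (477,313), blue (513,372). The one meant is the large red. Next I take close crops and measure.

Run:
```python
from h import *
np.set_printoptions(precision=4,suppress=True)
s=get_image("scene"); d=get_image("side"); 
def crop(im,u,v): return cv2.resize(im[v-38:v+37,u-50:u+50],(400,300),interpolation=cv2.INTER_CUBIC)
save("crop1.png",np.vstack([np.hstack([crop(s,281,190),crop(d,411,215)]),np.hstack([crop(s,446,340),crop(d,295,392)])]))
for q in("lid_grip","socket_mid"):
  for c,z in(("scene",.02),("side",.02)):
    for e in silhouettes(q,c): print(q,c,round(e["p"],2),np.round(e["pixel"]),e["mask"].sum(),at_z(c,e["pixel"],z if q[0]=="l" else .032))
get_image("wrist")
for q in("socket_mid","canister"):
  for e in silhouettes(q,"wrist"): print(q,e["p"],e["pixel"],at_z("wrist",e["pixel"],.032))
```

```text
lid_grip scene 0.97 [512. 373.] 1833 [0.495  0.3918 0.02  ]
lid_grip scene 0.85 [401. 380.] 893 [0.6336 0.2944 0.02  ]
lid_grip scene 0.68 [447. 345.] 1604 [0.5233 0.2919 0.02  ]
lid_grip scene 0.6 [280. 220.] 2662 [ 0.4883 -0.21    0.02  ]
lid_grip scene 0.56 [476. 314.] 634 [0.4233 0.277  0.02  ]
lid_grip side 0.86 [361. 418.] 1028 [0.4038 0.2816 0.02  ]
lid_grip side 0.83 [293. 399.] 1969 [0.5055 0.2921 0.02  ]
lid_grip side 0.76 [232. 375.] 848 [0.6119 0.2899 0.02  ]
socket_mid scene 0.82 [346. 264.] 374 [0.5044 0.0331 0.032 ]
socket_mid side 0.64 [356. 292.] 413 [0.5118 0.0286 0.032 ]
socket_mid side 0.4 [411. 236.] 3025 [ 0.4775 -0.2112  0.032 ]
socket_mid 0.61 [202.3, 183.1] [0.5082 0.03   0.032 ]
canister 0.89 [227.8, 350.7] [ 0.5195 -0.1571  0.032 ]
```

View pics/crop1.png

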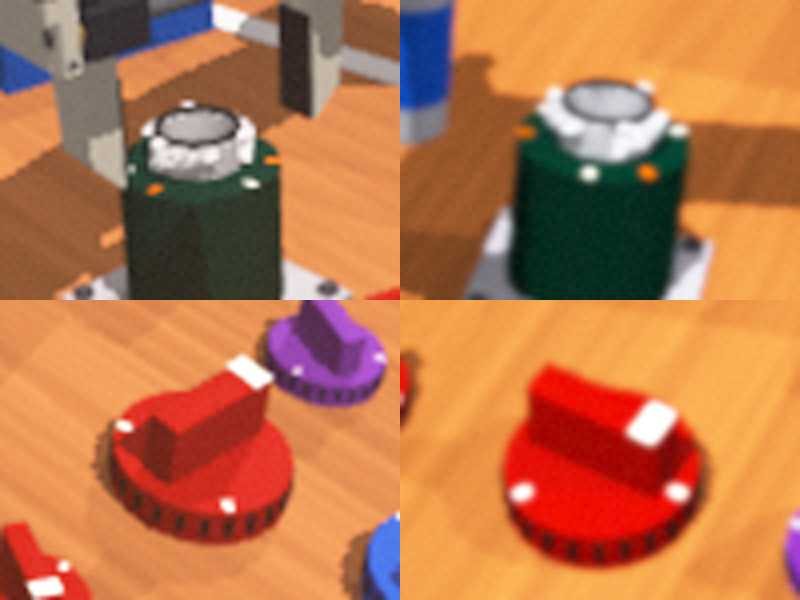

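The crops show the large red lid clearly (smaller red and purple beside it), its bar's white end at scene (458,320), and the canister's mouth at scene (280,183) / side (413,202) with white and orange dashes on its shoulder.

Run:
```python
from h import *
np.set_printoptions(precision=4,suppress=True)
def w(c,cx,cy,u,v,z): return at_z(c,(cx-50+u/4,cy-38+v/4),z)
S=("scene",281,190);D=("side",411,215)
m=[w(*S,198,125,.115),w(*D,208,102,.115)];print("mouth",*m)
c=np.mean(m,0)
for k,n in((S,[("w",250,183),("w",132,168),("w",187,104),("o",155,189),("o",273,160)]),(D,[("w",189,173),("w",278,130),("o",248,173),("o",124,132)])):
  cc=m[0] if k is S else m[1]
  for t,u,v in n:
    p=w(*k,u,v,.092)-cc;print(k[0],t,np.hypot(*p[:2]),np.degrees(np.arctan2(p[1],p[0])))
S=("scene",446,340);D=("side",295,392)
print("lid whites",w(*S,250,72,.048),w(*D,252,124,.048)); print("dashes",w(*S,123,126,.018),w(*S,228,205,.018),w(*D,122,192,.018),w(*D,278,192,.018))
print("bar far end top", w(*D,548-400,375-300,.048), w(*S,170,430-300,.048))
```

```text
mouth [ 0.4872 -0.2012  0.115 ] [ 0.4802 -0.2034  0.115 ]
scene w 0.03774985238829344 99.54302127299074
scene w 0.03742878009408876 -30.75877442647954
scene w 0.07660232729360303 -120.5955164108776
scene o 0.03809078795228859 14.363975482126692
scene o 0.04032849786321202 144.0851605081619
side w 0.036309655117743214 94.78064522568607
side w 0.04340742097675882 -137.57178884622974
side o 0.03800820599637353 142.5975620765363
side o 0.04157211462914034 11.595818073400656
lid whites [0.4882 0.2838 0.048 ] [0.4859 0.2825 0.048 ]
dashes [0.5245 0.2521 0.018 ] [0.5281 0.3083 0.018 ] [0.5265 0.3066 0.018 ] [0.4754 0.2826 0.018 ]
bar far end top [0.5306 0.2773 0.048 ] [0.54   0.2845 0.048 ]
```

jog_arm(motion=[[[0.03, -0.117, 0.07, 0, 0, 0, -0.3], [0.03, -0.117, 0.07, 0, 0, 0, -0.3], [0.03, -0.117, 0.07, 0, 0, 0, -0.3], [0.03, -0.117, 0.07, 0, 0, 0, -0.3], [0.03, -0.117, 0.07, 0, 0, 0, -0.3], [0.03, -0.117, 0.07, 0, 0, 0, -0.3]]])

```text
clock: 1.85
position: [0.508, 0.0301, 0.157]
ee_rot: [2.221, 2.222, 0.0]
force: [0.6, 0.7, 1.0]
width: 0.658
gripper_force: 0.0
```

Run:
```python
from h import *
np.set_printoptions(precision=4,suppress=True)
print(at_z("scene",(190,230),0),at_z("scene",(181,155),.19))
s=observe();print(s["clock"],s["position"],s["width"],s["joints"])
save("w1.png",get_image("wrist"))
for e in silhouettes("socket_mid","wrist"):
  m=e["mask"]; ys,xs=np.nonzero(m); print(e["p"],e["pixel"],m.sum(),xs.min(),xs.max(),ys.min(),ys.max(),at_z("wrist",e["pixel"],.04))
```

```text
[ 0.6536 -0.3341  0.    ] [ 0.6539 -0.3164  0.19  ]
1.85 [0.508  0.0301 0.157 ] 0.6578866187796863 [-0.1592  0.3234 -0.0064  1.9408  0.0028  0.8772 -0.1665]
0.87 [321.2, 231.1] 1192 307 338 208 254 [0.5102 0.0295 0.04  ]
```

View pics/w1.png

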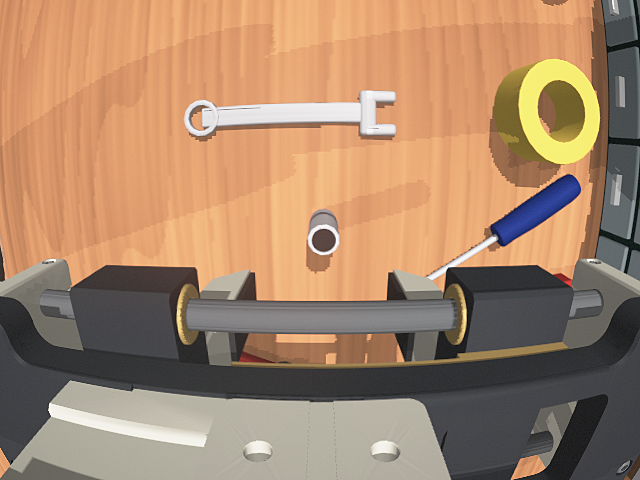

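The wrist picture shows the upright socket with its top ring at (323,240), centred between the fingers; the screwdriver tip at (430,275) is clear of them.

jog_arm(motion=[[[0, 0.001, 0.04, 0, 0, 0, -0.3], [0, 0.001, 0.08, 0, 0, 0, -0.3], [0, 0.001, 0.105, 0, 0, 0, -0.3], [0, 0.001, 0.123, 0, 0, 0, -0.3], [0, 0.001, 0.123, 0, 0, 0, -0.3], [0, 0.001, 0.123, 0, 0, 0, 1], [0, 0.001, 0.123, 0, 0, 0, 1], [0, 0.001, 0.123, 0, 0, 0, 1], [0, 0.001, 0.123, 0, 0, 0, 1], [0, 0.001, 0.123, 0, 0, 0, 1]]], force=25)

```text
clock: 2.78
position: [0.5099, 0.03, 0.0348]
ee_rot: [2.221, 2.22, 0.003]
force: [-0.1, -0.3, 0.1]
width: 0.335
gripper_force: 0.0
```

jog_arm(motion=[[[0, 0, 0, 0, 0, 0, 1], [0, 0, 0, 0, 0, 0, 1], [0, 0, 0, 0, 0, 0, 1], [0, 0, -0.04, 0, 0, 0, 1], [0, 0, -0.08, 0, 0, 0, 1], [0, 0, -0.12, 0, 0, 0, 1], [0, 0, -0.15, 0, 0, 0, 1], [0, 0, -0.18, 0, 0, 0, 1], [0, 0, -0.18, 0, 0, 0, 1]]])

```text
clock: 3.53
position: [0.5119, 0.0304, 0.2196]
ee_rot: [2.218, 2.217, 0.012]
force: [1.0, -0.4, -0.9]
width: 0.249
gripper_force: 25.0
```

jog_arm(motion=[[[-0.04, -0.004, 0, 0, 0, 0, 1], [-0.08, -0.008, 0, 0, 0, 0, 1], [-0.12, -0.012, 0, 0, 0, 0, 1], [-0.16, -0.016, 0, 0, 0, 0, 1], [-0.2, -0.02, 0, 0, 0, 0, 1], [-0.24, -0.024, 0, 0, 0, 0, 1], [-0.27, -0.026, 0, 0, 0, 0, 1], [-0.28, -0.028, 0, 0, 0, 0, 1], [-0.28, -0.028, 0, 0, 0, 0, 1], [-0.28, -0.028, 0, 0, 0, 0, 1]]])

```text
clock: 4.37
position: [0.4807, -0.2496, 0.2131]
ee_rot: [-2.222, -2.22, 0.0]
force: [-0.2, 0.8, -1.6]
width: 0.244
gripper_force: 25.0
```

Run:
```python
from h import *
np.set_printoptions(precision=4,suppress=True)
s=observe();print(s["clock"],s["position"],s["ee_rot"],s["joints"])
P=camera_params("wrist"); im=get_image("wrist")
import pickle; pickle.dump((P,im),open("w2.pkl","wb"))
p=proj("wrist",[.4835,-.2025,.1],P); print(p)
u,v=np.round(p).astype(int); u0,v0=u-100,max(v-75,0); print(u0,v0)
save("w2.png",cv2.resize(im[v0:v0+150,u0:u0+200],(800,600),interpolation=cv2.INTER_CUBIC))
```

```text
4.3667 [ 0.4807 -0.2496  0.2131] [-2.2217 -2.2196  0.    ] [ 0.2717  0.3111  0.141   1.8037 -0.0506  1.0313  0.4311]
[325.1747 169.2655]
225 94
```

View pics/w2.png

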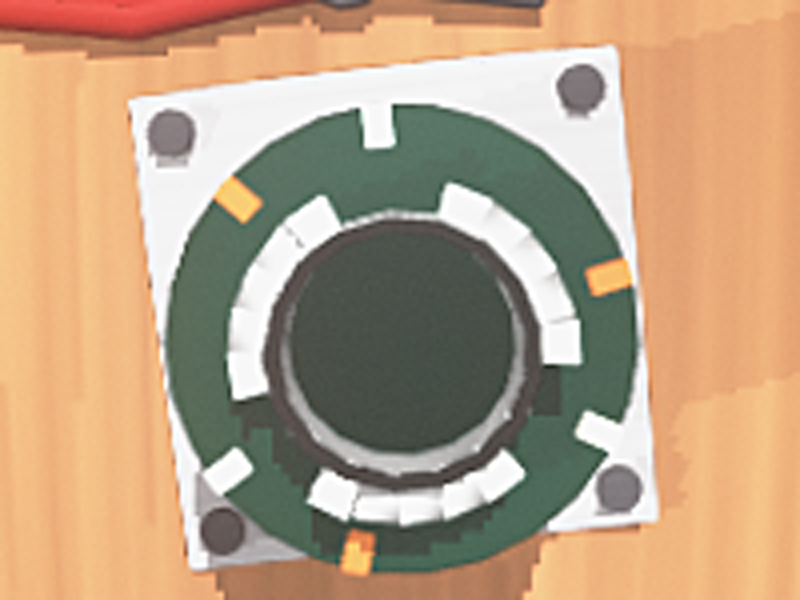

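The crop shows the canister from above: white dashes at (378,127), (228,471), (600,431), orange at (239,200), (607,277), (358,552), mouth centred near (403,345). Now fit centre and angle.

Run:
```python
from h import *
import pickle
from scipy.optimize import least_squares
np.set_printoptions(precision=4,suppress=True)
P,im=pickle.load(open("w2.pkl","rb"))
px=lambda u,v:(225+(u+.5)/4-.5,94+(v+.5)/4-.5)
pts=[(378,127,0),(228,471,120),(600,431,240),(239,200,42),(358,552,162),(607,277,282)]
W=np.array([at_z("wrist",px(u,v),.092,P)[:2] for u,v,_ in pts]); A=np.radians([a for *_,a in pts])
f=lambda q:(W-np.c_[q[0]+q[3]*np.cos(A+q[2]),q[1]+q[3]*np.sin(A+q[2])]).ravel()
r=least_squares(f,[.4835,-.2025,1.65,.036]);print(r.x,np.degrees(r.x[2]),f(r.x)*1e3)
print("gasket ctr",at_z("wrist",px(403,345),.115,P))
```

```text
[ 0.4835 -0.2108  1.6788  0.041 ] 96.18728676183515 [ 0.0482 -0.0105 -0.1705 -0.0139  0.3136  0.0199  0.2663 -0.0044 -0.0801
 -0.102  -0.3775  0.1109]
gasket ctr [ 0.4835 -0.2088  0.115 ]
```

jog_arm(motion=[[[0.04, 0.003, 0, 0, 0, 0, 1], [0.04, 0.003, 0, 0, 0, 0, 1], [0.04, 0.003, 0.02, 0, 0, 0, 1], [0.04, 0.003, 0.04, 0, 0, 0, 1], [0.04, 0.003, 0.06, 0, 0, 0, 1], [0.04, 0.003, 0.08, 0, 0, 0, 1], [0.04, 0.003, 0.08, 0, 0, 0, 1], [0.04, 0.003, 0.08, 0, 0, 0, 1]]])

```text
clock: 5.08
position: [0.4837, -0.208, 0.1333]
ee_rot: [-2.217, -2.223, 0.001]
force: [-0.4, -0.4, -1.6]
width: 0.244
gripper_force: 25.0
```

Run:
```python
from h import *
s=observe();print(s["clock"],s["position"],s["force"])
im=get_image("wrist"); sd=get_image("scene")
save("w3.png",np.hstack([cv2.resize(im[190:370,220:440],(400,327)),cv2.resize(sd[130:250,210:357],(400,327))]))
```

```text
5.0833 [ 0.4837405  -0.2080124   0.13328182] [-0.4486423  -0.35509525 -1.58766754]
```

View pics/w3.png

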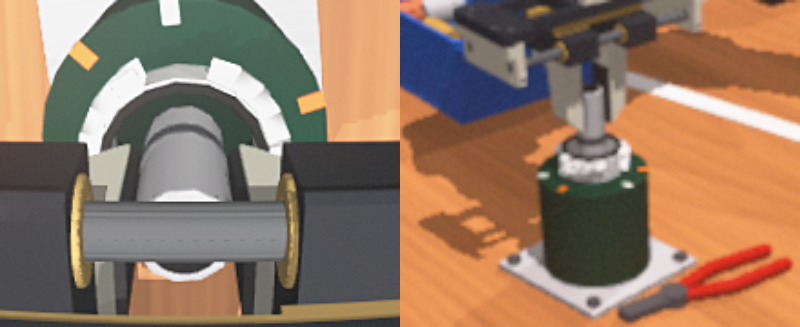

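The socket's foot is inside the mouth in both views (no contact force). Releasing.

jog_arm(motion=[[[0, 0, 0, 0, 0, 0, -0.1], [0, 0, 0, 0, 0, 0, -0.1], [0, 0, 0, 0, 0, 0, -0.1], [0, 0, 0, 0, 0, 0, -0.1], [0, 0, 0, 0, 0, 0, -0.3], [-0.04, 0, -0.04, 0, 0, 0, -0.5], [-0.06, 0, -0.08, 0, 0, 0, -0.5], [-0.06, 0, -0.11, 0, 0, 0, -0.5], [-0.06, 0, -0.11, 0, 0, 0, -0.5], [-0.06, 0, -0.11, 0, 0, 0, -0.5]]])

```text
clock: 6.02
position: [0.4853, -0.2717, 0.2467]
ee_rot: [2.22, 2.215, 0.003]
force: [-1.1, -0.5, -1.3]
width: 0.748
gripper_force: 0.0
```

Run:
```python
from h import *
import pickle
s=observe();print(s["clock"],s["position"],s["ee_rot"])
P=camera_params("wrist"); im=get_image("wrist"); pickle.dump((P,im),open("w4.pkl","wb"))
u,v=np.round(proj("wrist",[.4835,-.209,.1],P)).astype(int); u0,v0=u-100,max(v-75,0); print(u0,v0)
save("w4.png",cv2.resize(im[v0:v0+150,u0:u0+200],(800,600),interpolation=cv2.INTER_CUBIC))
```

```text
6.0167 [ 0.48531628 -0.27171345  0.24669498] [2.21955185 2.21541372 0.0034    ]
218 72
```

View pics/w4.png

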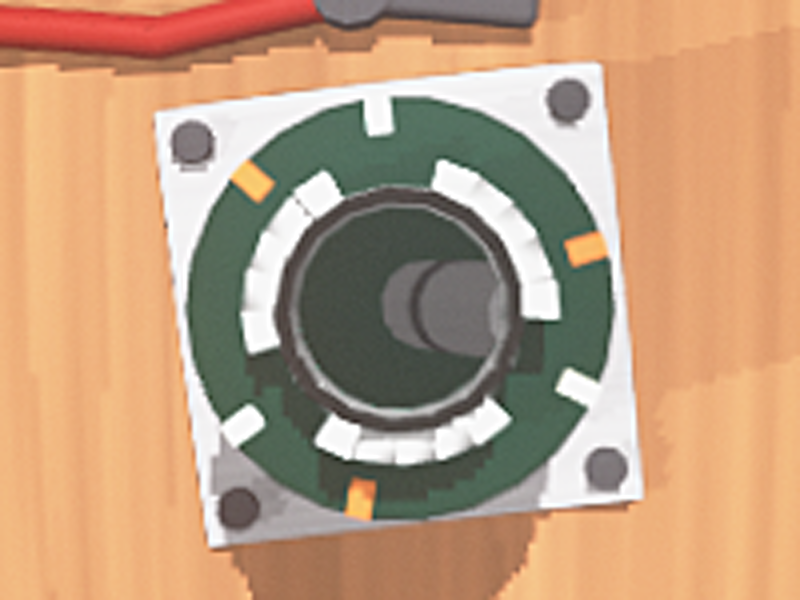

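The socket lies inside the canister, leaning right; mouth centre at (400,308), whites (379,115), (242,424), (579,387).

Run:
```python
from h import *
import pickle
from scipy.optimize import least_squares
np.set_printoptions(precision=4,suppress=True)
P,im=pickle.load(open("w4.pkl","rb"))
px=lambda u,v:(218+(u+.5)/4-.5,72+(v+.5)/4-.5)
pts=[(379,115,0),(242,424,120),(579,387,240),(252,181,42),(361,498,162),(586,248,282)]
W=np.array([at_z("wrist",px(u,v),.092,P)[:2] for u,v,_ in pts]); A=np.radians([a for *_,a in pts])
f=lambda q:(W-np.c_[q[0]+q[3]*np.cos(A+q[2]),q[1]+q[3]*np.sin(A+q[2])]).ravel()
r=least_squares(f,[.4835,-.2025,1.65,.036]);print(r.x,np.degrees(r.x[2]),f(r.x)*1e3)
g=np.array([at_z("wrist",px(u,v),.115,P)[:2] for u,v in((277,308),(522,308),(400,186),(400,431))]);print("gasket",g[:2].mean(0),g[2:].mean(0),g[1,0]-g[0,0],g[2,1]-g[3,1])
b=np.array([at_z("wrist",px(u,v),.006,P)[:2] for u,v in((156,112),(601,64),(643,498),(210,547))]);print("plate",b.mean(0),np.hypot(*(b[1]-b[0])))
print(P["T"])
```

```text
[ 0.4833 -0.2106  1.678   0.041 ] 96.14012041930026 [ 0.2447 -0.0554 -0.2564  0.0849  0.1144  0.0743 -0.0296 -0.1794  0.0435
 -0.0336 -0.1165  0.1092]
gasket [ 0.4833 -0.2101] [ 0.4834 -0.2104] 0.04731507191865625 0.047773201474228005
plate [ 0.4836 -0.2108] 0.11882189830627064
[[ 1.     -0.0044  0.0047  0.4845]
 [-0.003  -0.9678 -0.2518 -0.2053]
 [ 0.0057  0.2518 -0.9678  0.4041]
 [ 0.      0.      0.      1.    ]]
```

jog_arm(motion=[[[0.03, -0.03, 0, 0, 0, 0.12, -0.5], [0.06, -0.055, 0, 0, 0, 0.24, -0.5], [0.06, -0.055, 0, 0, 0, 0.36, -0.5], [0.06, -0.055, 0, 0, 0, 0.48, -0.5], [0.06, -0.055, 0, 0, 0, 0.6, -0.5], [0.06, -0.055, 0, 0, 0, 0.72, -0.5], [0.06, -0.055, 0, 0, 0, 0.84, -0.5], [0.06, -0.055, 0, 0, 0, 0.96, -0.5], [0.06, -0.055, 0, 0, 0, 1.08, -0.5], [0.06, -0.055, 0, 0, 0, 1.2, -0.5]]])

```text
clock: 6.9
position: [0.428, -0.2088, 0.2419]
ee_rot: [-3.088, -0.571, 0.004]
force: [-0.4, 0.5, 0.6]
width: 0.75
gripper_force: 0.0
```

Run:
```python
from h import *
s=observe();print(s["clock"],s["position"],s["joints"],R.from_rotvec(s["ee_rot"]).as_matrix())
```

```text
6.9 [ 0.42804384 -0.2088172   0.24193821] [ 0.0989602   0.17529412  0.28485671  1.91534533 -0.0559933   1.06179606
 -0.79769873] [[ 0.93377964  0.35783543 -0.00306349]
 [ 0.35783997 -0.93378231  0.0010722 ]
 [-0.00247696 -0.00209744 -0.99999473]]
```

jog_arm(motion=[[[0, 0, 0, 0, 0, 0.12, -0.5], [0, 0, 0, 0, 0, 0.24, -0.5], [0, 0, 0, 0, 0, 0.366, -0.5], [0, 0, 0, 0, 0, 0.366, -0.5], [0, 0, 0, 0, 0, 0.366, -0.5]]])

```text
clock: 7.32
position: [0.4284, -0.2091, 0.2425]
ee_rot: [-3.141, -0.015, 0.004]
force: [-0.1, -0.2, 0.0]
width: 0.75
gripper_force: 0.0
```

Run:
```python
from h import *
import pickle
s=observe();print(s["clock"],s["position"],s["ee_rot"])
P=camera_params("wrist"); im=get_image("wrist"); pickle.dump((P,im),open("w5.pkl","wb"))
u,v=np.round(proj("wrist",[.4835,-.209,.1],P)).astype(int); u0,v0=u-100,max(v-75,0); print(u0,v0)
save("w5.png",cv2.resize(im[v0:v0+150,u0:u0+200],(800,600),interpolation=cv2.INTER_CUBIC))
```

```text
7.3167 [ 0.42836031 -0.20908695  0.24248237] [-3.14085293 -0.0150562   0.00359589]
221 82
```

View pics/w5.png

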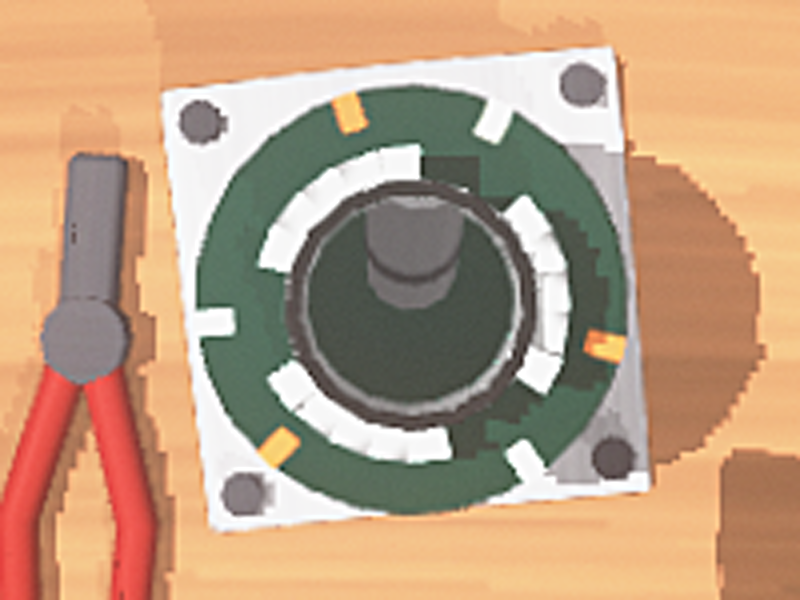

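The crop from the second yaw: mouth centre (411,305), whites (215,323), (526,461), (494,118), oranges (279,447), (604,346), (349,112).

jog_arm(motion=[[[0.003, -0.04, 0, 0, 0, 0, -0.5], [0.006, -0.08, 0, 0, 0, 0, -0.5], [0.009, -0.12, 0, 0, 0, 0, -0.5], [0.012, -0.16, 0, 0, 0, 0, -0.5], [0.015, -0.2, 0, 0, 0, 0, -0.5], [0.018, -0.24, 0, 0, 0, 0, -0.5], [0.021, -0.28, 0, 0, 0, 0, -0.5], [0.024, -0.32, 0, 0, 0, 0, -0.5], [0.027, -0.36, 0, 0, 0, 0, -0.5], [0.03, -0.4, 0, 0, 0, 0, -0.5]]])

```text
clock: 8.2
position: [0.4565, 0.1921, 0.2434]
ee_rot: [-3.142, -0.014, 0.001]
force: [1.6, -0.7, 0.1]
width: 0.751
gripper_force: 0.0
```

jog_arm(motion=[[[0, -0.04, 0, 0, 0, 0, -0.5], [0, -0.08, 0.01, 0, 0, 0, -0.5], [0, -0.08, 0.02, 0, 0, 0, -0.5], [0, -0.08, 0.02, 0, 0, 0, -0.5], [0, -0.08, 0.02, 0, 0, 0, -0.5], [0, -0.08, 0.02, 0, 0, 0, -0.5]]])

```text
clock: 8.7
position: [0.457, 0.2688, 0.2238]
ee_rot: [3.141, 0.007, -0.0]
force: [0.2, 0.4, 0.9]
width: 0.749
gripper_force: 0.0
```

Run:
```python
from h import *
import pickle
from scipy.optimize import least_squares
np.set_printoptions(precision=4,suppress=True)
P,im=pickle.load(open("w5.pkl","rb"))
px=lambda u,v:(221+(u+.5)/4-.5,82+(v+.5)/4-.5)
pts=[(215,323,0),(526,461,120),(494,118,240),(279,447,42),(604,346,162),(349,112,282)]
W=np.array([at_z("wrist",px(u,v),.092,P)[:2] for u,v,_ in pts]); A=np.radians([a for *_,a in pts])
f=lambda q:(W-np.c_[q[0]+q[3]*np.cos(A+q[2]),q[1]+q[3]*np.sin(A+q[2])]).ravel()
r=least_squares(f,[.4835,-.2025,1.65,.036]);print(r.x,np.degrees(r.x[2]),f(r.x)*1e3)
print("gasket",at_z("wrist",px(411,305),.115,P))
s=observe();print(s["clock"],s["position"],s["ee_rot"],s["joints"])
P=camera_params("wrist"); im=get_image("wrist"); pickle.dump((P,im),open("w6.pkl","wb"))
u,v=np.round(proj("wrist",[.51,.281,.03],P)).astype(int); u0,v0=u-100,max(v-75,0); print(u0,v0)
save("w6.png",cv2.resize(im[v0:v0+150,u0:u0+200],(800,600),interpolation=cv2.INTER_CUBIC))
```

```text
[ 0.4836 -0.2111  1.6807  0.0412] 96.29690925876584 [-0.122  -0.3327 -0.0425  0.0368  0.4803 -0.0032  0.0407 -0.0285 -0.3632
  0.2086  0.0067  0.1189]
gasket [ 0.4836 -0.2109  0.115 ]
8.7 [0.457  0.2688 0.2238] [ 3.1409  0.0073 -0.0002] [-0.6176  0.2858 -0.0193  1.8058  0.0068  1.0506 -2.2057]
207 83
```

View pics/w6.png

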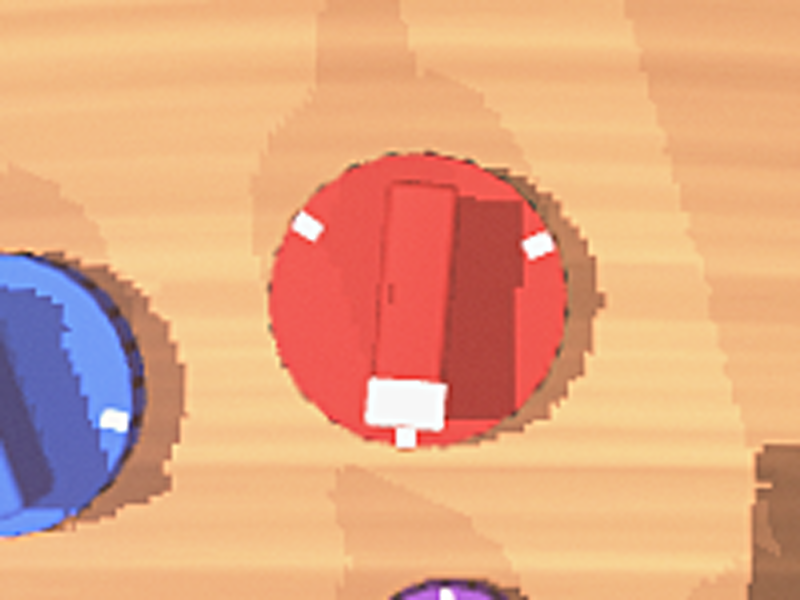

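The large red lid from above: dashes at (405,437), (308,227), (538,244), white bar end at (405,403); blue at left and purple below are clear of it.

Run:
```python
from h import *
import pickle
from scipy.optimize import least_squares
np.set_printoptions(precision=4,suppress=True)
P,im=pickle.load(open("w6.pkl","rb"))
px=lambda u,v:(207+(u+.5)/4-.5,83+(v+.5)/4-.5)
pts=[(405,437,0),(538,244,120),(308,227,240)]
W=np.array([at_z("wrist",px(u,v),.018,P)[:2] for u,v,_ in pts]); A=np.radians([a for *_,a in pts])
f=lambda q:(W-np.c_[q[0]+q[3]*np.cos(A+q[2]),q[1]+q[3]*np.sin(A+q[2])]).ravel()
r=least_squares(f,[.51,.28,3.1,.036]);print(r.x,np.degrees(r.x[2]),f(r.x)*1e3)
b=np.array([at_z("wrist",px(u,v),.048,P)[:2] for u,v in((391,182),(456,186),(442,430),(364,424))]);print(b,b.mean(0))
s=observe();print(s["clock"],s["position"])
```

```text
[0.509  0.2781 3.0601 0.0328] 175.32881585718474 [-0.4814  0.2454  0.4532  0.2942  0.0282 -0.5396]
[[0.5373 0.2831]
 [0.5364 0.2687]
 [0.4814 0.2716]
 [0.4828 0.2892]] [0.5095 0.2782]
8.75 [0.4572 0.2687 0.2241]
```

jog_arm(motion=[[[0.04, -0.0095, 0, 0, 0, 0.083, -0.1], [0.052, -0.0095, 0.03, 0, 0, 0.083, -0.1], [0.052, -0.0095, 0.07, 0, 0, 0.083, -0.1], [0.052, -0.0095, 0.11, 0, 0, 0.083, -0.1], [0.052, -0.0095, 0.14, 0, 0, 0.083, -0.1], [0.052, -0.0095, 0.16, 0, 0, 0.083, -0.1], [0.052, -0.0095, 0.18, 0, 0, 0.083, -0.1], [0.052, -0.0095, 0.195, 0, 0, 0.083, -0.1], [0.052, -0.0095, 0.2, 0, 0, 0.083, -0.1], [0.052, -0.0095, 0.2, 0, 0, 0.083, -0.1]]])

```text
clock: 9.58
position: [0.5086, 0.2785, 0.0232]
ee_rot: [3.138, -0.124, -0.002]
force: [0.3, -0.4, 0.8]
width: 0.548
gripper_force: 0.0
```

Run:
```python
from h import *
np.set_printoptions(precision=4,suppress=True)
s=observe();print(s["clock"],s["position"],s["ee_rot"],R.from_rotvec(s["ee_rot"]).as_matrix(),s["width"])
```

```text
9.5833 [0.5086 0.2785 0.0232] [ 3.1379 -0.1245 -0.0017] [[ 0.9969 -0.0792 -0.0011]
 [-0.0792 -0.9969 -0.0012]
 [-0.001   0.0013 -1.    ]] 0.5482170054898494
```

jog_arm(motion=[[[0, 0, 0, 0, 0, 0, 1], [0, 0, 0, 0, 0, 0, 1], [0, 0, 0, 0, 0, 0, 1], [0, 0, 0, 0, 0, 0, 1], [0, 0, 0, 0, 0, 0, 1], [0, 0, 0, 0, 0, 0, 1], [0, 0, 0, 0, 0, 0, 1], [0, 0, 0, 0, 0, 0, 1], [0, 0, 0, 0, 0, 0, 1]]], force=50)

```text
clock: 10.33
position: [0.5089, 0.2799, 0.0242]
ee_rot: [-3.139, 0.123, -0.001]
force: [-1.4, -1.5, 5.2]
width: 0.174
gripper_force: 50.0
```

Run:
```python
from h import *
np.set_printoptions(precision=4,suppress=True)
s=observe();print(s["clock"],s["position"],s["ee_rot"],s["width"],s["gripper_force"],s["force"],s["ft_torque"])
```

```text
10.3333 [0.5089 0.2799 0.0242] [-3.139   0.1231 -0.0006] 0.1739750620557658 50.00163674354553 [-1.4298 -1.4555  5.2379] [-0.2349  0.4425 -0.0024]
```

jog_arm(motion=[[[0, 0, -0.03, 0, 0, 0, 1], [0, 0, -0.07, 0, 0, 0, 1], [0, 0, -0.11, 0, 0, 0, 1], [0, 0, -0.15, 0, 0, 0, 1], [0, 0.03, -0.17, 0, 0, 0, 1], [0.002, 0.06, -0.19, 0, 0, 0, 1], [0.003, 0.1, -0.19, 0, 0, 0, 1], [0.004, 0.14, -0.19, 0, 0, 0, 1], [0.005, 0.18, -0.19, 0, 0, 0, 1], [0.006, 0.22, -0.19, 0, 0, 0, 1]]])

```text
clock: 11.17
position: [0.4968, 0.0584, 0.2138]
ee_rot: [-3.139, 0.122, -0.0]
force: [0.7, 0.2, -0.8]
width: 0.171
gripper_force: 50.0
```

jog_arm(motion=[[[0.001, 0.04, 0, 0, 0, 0, 1], [0.002, 0.08, 0, 0, 0, 0, 1], [0.003, 0.12, 0, 0, 0, 0, 1], [0.004, 0.16, 0, 0, 0, 0, 1], [0.005, 0.2, 0, 0, 0, 0, 1], [0.006, 0.235, 0, 0, 0, 0, 1], [0.007, 0.26, 0, 0, 0, 0, 1], [0.007, 0.27, 0, 0, 0, 0, 1], [0.007, 0.27, 0, 0, 0, 0, 1], [0.007, 0.27, 0, 0, 0, 0, 1]]])

```text
clock: 12.0
position: [0.4832, -0.2089, 0.2134]
ee_rot: [-3.138, 0.124, 0.001]
force: [-0.5, 0.6, -1.4]
width: 0.175
gripper_force: 50.0
```

```bash
cat > st.py <<'E'
from h import *
np.set_printoptions(precision=4,suppress=True)
s=observe();M=R.from_rotvec(s["ee_rot"]).as_matrix()
print(s["clock"],s["position"],"yaw",np.degrees(np.arctan2(M[1,0],M[0,0])),"tilt",M[:2,2],s["width"],s["gripper_force"],s["force"],s["ft_torque"],s["joints"][6])
d=np.array([.4832,-.2107,s["position"][2]])-s["position"]; print("to go tool",M.T@d)
E
python3 st.py
```

```text
12.0 [ 0.4832 -0.2089  0.2134] yaw -4.507587607454361 tilt [-0.0006  0.0008] 0.17545425373738818 49.99986112117767 [-0.486   0.6069 -1.4059] [0.0549 0.1023 0.0369] -1.2627963764985446
to go tool [ 0.0001  0.0018 -0.    ]
```

jog_arm(motion=[[[0, 0.0015, 0.025, 0, 0, 0, 1], [0, 0.0015, 0.05, 0, 0, 0, 1], [0, 0.0015, 0.065, 0, 0, 0, 1], [0, 0.0015, 0.074, 0, 0, 0, 1], [0, 0.0015, 0.074, 0, 0, 0, 1], [0, 0.0015, 0.074, 0, 0, 0, 1]]])

```text
clock: 12.5
position: [0.4836, -0.2099, 0.1399]
ee_rot: [-3.139, 0.12, 0.0]
force: [-0.1, -0.4, -0.6]
width: 0.171
gripper_force: 50.0
```

```bash
python3 st.py
python3 - <<'E'
from h import *
a=get_image("scene");b=get_image("side");s=observe();print(s["position"])
def c(im,u,v): return cv2.resize(im[v-56:v+57,u-75:u+75],(400,300),interpolation=cv2.INTER_CUBIC)
w=get_image("wrist")
save("p10.png",np.vstack([np.hstack([c(a,281,170),c(b,413,195)]),np.hstack([cv2.resize(w,(400,300)),np.zeros((300,400,3),np.uint8)])]))
s=observe();print(s["position"])
E
```

```text
12.5 [ 0.4836 -0.2099  0.1399] yaw -4.383961811710466 tilt [-0.0002  0.0005] 0.1705086799338309 49.99964654445648 [-0.0501 -0.3724 -0.6114] [ 0.024   0.1172 -0.0098] -1.233971393935007
to go tool [-0.0004  0.0008 -0.    ]
[ 0.48412311 -0.21078614  0.14080631]
[ 0.48411014 -0.21099999  0.1408784 ]
```

View pics/p10.png

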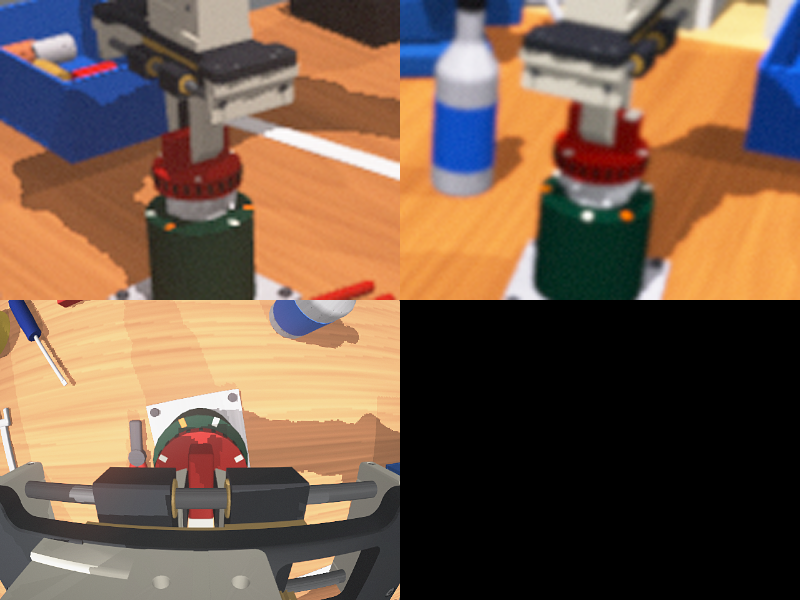

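The lid hangs level and centred above the neck in the scene and side views. Lowering gently onto the ramps.

jog_arm(motion=[[[-0.0005, 0, 0.002, 0, 0, 0, 1], [-0.0005, 0, 0.004, 0, 0, 0, 1], [-0.0005, 0, 0.005, 0, 0, 0, 1], [-0.0005, 0, 0.006, 0, 0, 0, 1], [-0.0005, 0, 0.006, 0, 0, 0, 1]]])

```text
clock: 13.07
position: [0.4827, -0.2112, 0.1337]
ee_rot: [-3.139, 0.123, -0.0]
force: [0.7, 0.7, -1.8]
width: 0.171
gripper_force: 50.0
```

```bash
python3 st.py
```

```text
13.0667 [ 0.4827 -0.2112  0.1337] yaw -4.495351085423044 tilt [0. 0.] 0.17132458059486108 49.99969840049744 [ 0.6908  0.6786 -1.85  ] [ 0.099   0.1494 -0.031 ] -1.2308948420886519
to go tool [ 0.0005 -0.0005  0.    ]
```

jog_arm(motion=[[[0, 0, 0.0007, 0, 0, 0, 1], [0, 0, 0.0007, 0, 0, 0, 1], [0, 0, 0.0014, 0, 0, 0, 1], [0, 0, 0.0014, 0, 0, 0, 1]]])

```text
clock: 13.4
position: [0.4828, -0.2112, 0.1335]
ee_rot: [-3.139, 0.123, -0.001]
force: [-4.8, 2.5, 14.4]
width: 0.175
gripper_force: 50.0
```

```bash
python3 st.py
```

```text
13.4 [ 0.4828 -0.2112  0.1335] yaw -4.49891466472979 tilt [0.0008 0.0001] 0.17457431423542288 50.005136132240295 [-4.8098  2.4833 14.4487] [0.5495 1.2497 0.0583] -1.230363845867847
to go tool [ 0.0003 -0.0005  0.    ]
```

jog_arm(motion=[[[0, 0, -0.0006, 0, 0, 0, 1], [0, 0, -0.0006, 0, 0, 0, 1], [0, 0, -0.0006, 0, 0, 0, 1], [0, 0, -0.0006, 0, 0, 0, 1], [0, 0, -0.0006, 0, 0, 0, 1], [0, 0, -0.0006, 0, 0, 0, 1]]])

```text
clock: 13.9
position: [0.4828, -0.2112, 0.1336]
ee_rot: [-3.139, 0.123, -0.001]
force: [-3.3, 1.4, 8.4]
width: 0.172
gripper_force: 50.0
```

```bash
python3 st.py
```

```text
13.9 [ 0.4828 -0.2112  0.1336] yaw -4.497027884253308 tilt [0.0004 0.    ] 0.17178129179807997 50.00238060951233 [-3.3171  1.4196  8.4169] [ 0.3631  0.7958 -0.0215] -1.230648371407556
to go tool [ 0.0004 -0.0005  0.    ]
```

jog_arm(motion=[[[0.0003, -0.0004, 0, 0, 0, -0.1, 1], [0.0003, -0.0004, 0, 0, 0, -0.2, 1], [0.0003, -0.0004, 0, 0, 0, -0.3, 1], [0.0003, -0.0004, 0, 0, 0, -0.4, 1], [0.0003, -0.0004, 0, 0, 0, -0.5, 1], [0.0003, -0.0004, 0, 0, 0, -0.6, 1], [0.0003, -0.0004, 0, 0, 0, -0.68, 1], [0.0003, -0.0004, 0, 0, 0, -0.71, 1], [0.0003, -0.0004, 0, 0, 0, -0.71, 1], [0.0003, -0.0004, 0, 0, 0, -0.71, 1]]])

```text
clock: 14.73
position: [0.483, -0.2108, 0.1328]
ee_rot: [-2.987, -0.974, 0.0]
force: [-0.5, -0.1, -1.0]
width: 0.172
gripper_force: 50.0
```

```bash
python3 st.py
```

```text
14.7333 [ 0.483  -0.2108  0.1328] yaw 36.10611599664555 tilt [-0.0001  0.0001] 0.1715219967259139 49.99951958656311 [-0.4694 -0.1457 -1.0159] [-0.0497  0.0632 -0.0241] -0.610187895238138
to go tool [ 0.0002  0.0001 -0.    ]
```

jog_arm(motion=[[[0, 0, 0.002, 0, 0, 0, 1], [0, 0, 0.004, 0, 0, 0, 1], [0, 0, 0.006, 0, 0, 0, 1], [0, 0, 0.007, 0, 0, 0, 1], [0, 0, 0.008, 0, 0, 0, 1], [0, 0, 0.008, 0, 0, 0, 1], [0, 0, 0.008, 0, 0, 0, 1], [0, 0, 0.008, 0, 0, 0, 1]]])

```text
clock: 15.4
position: [0.4831, -0.2107, 0.125]
ee_rot: [2.986, 0.976, 0.0]
force: [-0.9, -0.0, -0.9]
width: 0.169
gripper_force: 50.0
```

```bash
python3 st.py
```

```text
15.4 [ 0.4831 -0.2107  0.125 ] yaw 36.19331374142817 tilt [ 0.0001 -0.    ] 0.16862862507298165 49.99979853630066 [-0.8921 -0.0418 -0.9182] [0.0424 0.1136 0.0233] -0.6086145670656484
to go tool [0.0001 0.0001 0.    ]
```

jog_arm(motion=[[[0, 0, 0.0004, 0, 0, 0, 1], [0, 0, 0.0005, 0, 0, 0.1, 1], [0, 0, 0.0006, 0, 0, 0.2, 1], [0, 0, 0.0007, 0, 0, 0.3, 1], [0, 0, 0.0008, 0, 0, 0.4, 1], [0, 0, 0.0009, 0, 0, 0.5, 1], [0, 0, 0.001, 0, 0, 0.6, 1], [0, 0, 0.0011, 0, 0, 0.7, 1], [0, 0, 0.0012, 0, 0, 0.8, 1], [0, 0, 0.0013, 0, 0, 0.9, 1]]])

```text
clock: 16.23
position: [0.4831, -0.2106, 0.1237]
ee_rot: [-3.112, 0.427, -0.0]
force: [0.2, 0.8, -2.4]
width: 0.169
gripper_force: 50.0
```

```bash
python3 st.py
```

```text
16.2333 [ 0.4831 -0.2106  0.1237] yaw -15.630842435833902 tilt [0.0001 0.0001] 0.16941292049117532 50.01421809196472 [ 0.2388  0.7691 -2.4173] [0.1556 0.2298 0.2252] -1.3932135288951109
to go tool [0.0001 0.0001 0.    ]
```

jog_arm(motion=[[[0, 0, 0.0001, 0, 0, 0.1, 1], [0, 0, 0.0002, 0, 0, 0.2, 1], [0, 0, 0.0002, 0, 0, 0.3, 1], [0, 0, 0.0002, 0, 0, 0.38, 1], [0, 0, 0.0002, 0, 0, 0.42, 1], [0, 0, 0.0002, 0, 0, 0.45, 1], [0, 0, 0.0002, 0, 0, 0.45, 1], [0, 0, 0.0002, 0, 0, 0.45, 1]]])

```text
clock: 16.9
position: [0.4833, -0.2106, 0.1235]
ee_rot: [2.943, -1.099, 0.0]
force: [-0.2, -0.6, -1.7]
width: 0.185
gripper_force: 55.1
```

```bash
python3 st.py
```

```text
16.9 [ 0.4833 -0.2106  0.1235] yaw -40.9707618712044 tilt [ 0.0001 -0.0005] 0.1847889844035661 55.14791568741202 [-0.1692 -0.6098 -1.6883] [0.0089 0.1034 1.4585] -1.7723729667794519
to go tool [0.     0.0001 0.    ]
```

jog_arm(motion=[[[0, 0, 0, 0, 0, -0.03, 1], [0, 0, 0, 0, 0, -0.03, 1], [0, 0, 0, 0, 0, -0.03, -0.1], [0, 0, 0, 0, 0, -0.03, -0.1], [0, 0, 0, 0, 0, -0.03, -0.1], [0, 0, 0, 0, 0, -0.03, -0.1], [0, 0, -0.03, 0, 0, -0.03, -0.1], [0, 0, -0.07, 0, 0, -0.03, -0.1], [-0.05, 0, -0.1, 0, 0, -0.03, -0.1], [-0.06, 0, -0.12, 0, 0, -0.03, -0.1]]])

```text
clock: 17.73
position: [0.4366, -0.1709, 0.2439]
ee_rot: [2.956, -1.063, -0.002]
force: [-0.3, 1.0, 0.2]
width: 0.549
gripper_force: 0.0
```

```bash
python3 st.py
python3 - <<'E'
from h import *
import pickle
np.set_printoptions(precision=4,suppress=True)
P=camera_params("wrist");im=get_image("wrist")
hsv=cv2.cvtColor(im,cv2.COLOR_RGB2HSV)
for n,q,r in(("lid dash",lambda h:(h[...,1]<60)&(h[...,2]>190),.118),("orange",lambda h:(h[...,0]>9)&(h[...,0]<20)&(h[...,1]>170)&(h[...,2]>180),.092)):
  m=q(hsv).astype(np.uint8); k,l,st,c=cv2.connectedComponentsWithStats(m)
  for i in range(1,k):
    if st[i,4]<6: continue
    p=at_z("wrist",c[i],r,P)[:2]-[.4834,-.2107]
    if np.hypot(*p)<.046: print(n,st[i,4],c[i],np.hypot(*p),np.degrees(np.arctan2(p[1],p[0])))
for e in silhouettes("lid_grip","wrist")[:3]: print(e["p"],e["pixel"],at_z("wrist",e["pixel"],.118,P))
E
```

```text
17.7333 [ 0.4366 -0.1709  0.2439] yaw -39.545141084492485 tilt [-0.0011 -0.    ] 0.5486607378486891 0.0 [-0.274   0.9697  0.1756] [0.1879 0.1761 0.0588] -1.914875134205368
to go tool [ 0.0613  0.001  -0.0001]
lid dash 3601 [315.4088 148.8742] 0.004740867421032993 33.82764374105649
lid dash 52 [356.9423 127.6154] 0.03219297275244236 -96.00104445459564
lid dash 79 [282.4684 136.3291] 0.03150874783773294 29.582560007265055
lid dash 428 [326.0818 186.7897] 0.027954692896884098 147.7218669150987
0.77 [322.0, 150.0] [ 0.4835 -0.2113  0.118 ]
```

Run:
```python
from h import *
np.set_printoptions(precision=4,suppress=True)
P=camera_params("wrist");im=get_image("wrist"); print(observe()["position"])
a,b=[at_z("wrist",p,.1172,P)[:2] for p in((356.94,127.62),(282.47,136.33))]
d=b-a; print(a,b,np.hypot(*d)/np.sqrt(3),"lid ang from chord",np.degrees(np.arctan2(d[1],d[0])))
x=lambda a:np.array(a)
print("white end",at_z("wrist",(326.08,186.79),.1472,P)[:2]-[.4834,-.2107])
hsv=cv2.cvtColor(im,cv2.COLOR_RGB2HSV)
red=((hsv[...,0]<8)|(hsv[...,0]>172))&(hsv[...,1]>120)
lab=red.astype(np.uint8); k,l,st,c=cv2.connectedComponentsWithStats(lab)
for i in range(1,k):
  if st[i,4]>150: print("red",st[i],c[i])
org=(hsv[...,0]>=8)&(hsv[...,0]<=22)&(hsv[...,1]>140)&(hsv[...,2]>150)
k,l,st,c=cv2.connectedComponentsWithStats(org.astype(np.uint8))
for i in range(1,k):
  p=at_z("wrist",c[i],.092,P)[:2]-[.4834,-.2107]
  if st[i,4]>5 and np.hypot(*p)<.05: print("org",st[i,4],c[i],np.hypot(*p),np.degrees(np.arctan2(p[1],p[0])))
# lid edge ellipse centre of red comp nearest
e=silhouettes("lid_grip","wrist")[0]["mask"]
cn=max(cv2.findContours(e.astype(np.uint8),0,2)[0],key=cv2.contourArea); print(cv2.fitEllipse(cn))
```

```text
[ 0.4382 -0.1706  0.2456]
[ 0.4819 -0.2421] [ 0.5131 -0.1937] 0.03322208310426516 lid ang from chord 57.23683384393804
white end [-0.0194  0.0143]
red [  62    0  130  118 5821] [117.261   53.8646]
red [ 278  104   94   93 6278] [324.4888 148.4363]
red [ 267  209   74   86 1857] [301.1777 250.2488]
org 21 [282.2857 125.1429] 0.0412585017318758 18.0607203723878
org 38 [368.9737 127.8684] 0.0425460550099756 -101.4497545093713
org 17 [322.     198.5294] 0.040389612247839546 138.1584914881764
((324.81109619140625, 150.35910034179688), (91.75804138183594, 93.39503479003906), 86.56224060058594)
```

The lid reads about 145–147° against the orange at 138°, so it slipped slightly in the grip. I regrip along the bar and tighten the rest.

jog_arm(motion=[[[0.035, 0.0005, 0, 0, 0, -0.06, -0.1], [0.061, 0.001, 0.02, 0, 0, -0.06, -0.1], [0.061, 0.001, 0.05, 0, 0, -0.06, -0.1], [0.061, 0.001, 0.08, 0, 0, -0.06, -0.1], [0.061, 0.001, 0.1, 0, 0, -0.06, -0.1], [0.061, 0.001, 0.113, 0, 0, -0.06, -0.1], [0.061, 0.001, 0.118, 0, 0, -0.06, -0.1], [0.061, 0.001, 0.118, 0, 0, -0.06, -0.1]]])

```text
clock: 18.6
position: [0.4833, -0.211, 0.1233]
ee_rot: [2.987, -0.972, -0.006]
force: [0.8, -0.0, 0.6]
width: 0.551
gripper_force: 0.0
```

```bash
python3 st.py
```

```text
18.6 [ 0.4833 -0.211   0.1233] yaw -36.052658289144354 tilt [-0.0039  0.0004] 0.5507528620973363 0.0 [ 0.7538 -0.0074  0.641 ] [ 0.1201  0.1355 -0.0114] -1.6852660315774393
to go tool [-0.0002 -0.0002  0.    ]
```

jog_arm(motion=[[[0, 0, 0, 0, 0, 0, 1], [0, 0, 0, 0, 0, 0, 1], [0, 0, 0, 0, 0, 0, 1], [0, 0, 0, 0, 0, 0, 1], [0, 0, 0, 0, 0, 0, 1], [0, 0, 0, 0, 0, 0, 1], [0, 0, 0, 0, 0, 0, 1], [0, 0, 0, 0, 0, 0, 1]]], force=60)

```text
clock: 19.27
position: [0.4843, -0.2112, 0.1259]
ee_rot: [2.988, -0.97, 0.001]
force: [-3.3, -2.0, 6.0]
width: 0.172
gripper_force: 59.8
```

```bash
python3 st.py
```

```text
19.2667 [ 0.4843 -0.2112  0.1259] yaw -35.957728289588225 tilt [ 0.0003 -0.0007] 0.17204600758937824 59.79002773761749 [-3.2981 -1.9861  6.0341] [-0.3259  0.712   0.656 ] -1.6850686260964292
to go tool [-0.0012  0.0002 -0.    ]
```

jog_arm(motion=[[[0, 0, 0, 0, 0, 0.04, 1], [0, 0, 0, 0, 0, 0.08, 1], [0, 0, 0, 0, 0, 0.1, 1], [0, 0, 0, 0, 0, 0.1, 1]]])

```text
clock: 19.6
position: [0.4843, -0.2112, 0.1259]
ee_rot: [2.935, -1.116, 0.001]
force: [-3.3, -2.7, 6.6]
width: 0.183
gripper_force: 67.8
```

```bash
python3 st.py
```

```text
19.6 [ 0.4843 -0.2112  0.1259] yaw -41.63577082947152 tilt [-0.0001 -0.0012] 0.18310064748974442 67.81781271100044 [-3.3151 -2.7452  6.5508] [-0.4974  0.8996  1.9   ] -1.7701715084318264
to go tool [-0.0012  0.0003 -0.    ]
```

The torque reaches 1.9 Nm and the lid doesn't move, so it is at the stop. Untwist, release, back off.

jog_arm(motion=[[[0, 0, 0, 0, 0, -0.05, 1], [0, 0, 0, 0, 0, -0.06, 1], [0, 0, 0, 0, 0, -0.06, -0.1], [0, 0, 0, 0, 0, -0.06, -0.1], [0, 0, 0, 0, 0, -0.06, -0.1], [0, 0, 0, 0, 0, -0.06, -0.1], [0, 0, -0.03, 0, 0, -0.06, -0.1], [0, 0, -0.07, 0, 0, -0.06, -0.1], [-0.05, 0, -0.1, 0, 0, -0.06, -0.1], [-0.06, 0, -0.12, 0, 0, -0.06, -0.1]]])

```text
clock: 20.43
position: [0.4383, -0.1702, 0.2457]
ee_rot: [2.967, -1.032, -0.002]
force: [0.7, 0.0, 0.2]
width: 0.546
gripper_force: 0.0
```

jog_arm(motion=[[[0, 0, 0, 0, 0, 0, -0.1], [0, 0, 0, 0, 0, 0, -0.1], [0, 0, 0, 0, 0, 0, -0.1], [0, 0, 0, 0, 0, 0, -0.1]]])

```text
clock: 20.77
position: [0.4395, -0.171, 0.2446]
ee_rot: [2.967, -1.031, -0.002]
force: [-0.7, 0.1, -0.8]
width: 0.547
gripper_force: 0.0
```

```bash
python3 st.py
python3 - <<'E'
from h import *
np.set_printoptions(precision=4,suppress=True)
P=camera_params("wrist");im=get_image("wrist")
C=np.array([.4834,-.2107])
hsv=cv2.cvtColor(im,cv2.COLOR_RGB2HSV)
m=((hsv[...,1]<60)&(hsv[...,2]>190)).astype(np.uint8); k,l,st,c=cv2.connectedComponentsWithStats(m)
D=[]
for i in range(1,k):
    p=at_z("wrist",c[i],.1172,P)[:2]-C
    if 30<st[i,4]<700 and np.hypot(*p)<.046:
        print("dash",st[i],c[i],np.hypot(*p),np.degrees(np.arctan2(p[1],p[0])))
        D.append((st[i,4],p))
D=[p for n,p in D if n<150]
if len(D)==2:
    d=D[0]-D[1]; print("chord",np.hypot(*d)/3**.5,np.degrees(np.arctan2(d[1],d[0])))
e=silhouettes("lid_grip","wrist")[0]["mask"]
cn=max(cv2.findContours(e.astype(np.uint8),0,2)[0],key=cv2.contourArea); el=cv2.fitEllipse(cn); print(el,at_z("wrist",el[0],.113,P))
E
```

```text
20.7667 [ 0.4395 -0.171   0.2446] yaw -38.31137732042176 tilt [-0.0012 -0.    ] 0.547367430019761 0.0 [-0.7083  0.0649 -0.8033] [ 0.1478  0.0666 -0.0459] -1.8879010200026085
to go tool [ 0.0589  0.0041 -0.0001]
dash [357 125   9   9  42] [360.9524 128.9048] 0.033183453115917215 -92.66376219893475
dash [283 132  10   8  52] [287.2692 135.5385] 0.0322846510662084 25.565543741923637
dash [318 178  25  22 374] [329.8449 186.5588] 0.02552102664976217 149.30493230718307
chord 0.03243921777250246 -123.07861936838766
((326.0334777832031, 152.4590301513672), (93.26960754394531, 94.19091796875), 85.46461486816406) [ 0.4838 -0.2116  0.113 ]
```

jog_arm(motion=[[[0.035, 0, 0, 0, 0, -0.08, -0.1], [0.06, 0.0005, 0.02, 0, 0, -0.08, -0.1], [0.06, 0.0005, 0.05, 0, 0, -0.08, -0.1], [0.06, 0.0005, 0.08, 0, 0, -0.08, -0.1], [0.06, 0.0005, 0.1, 0, 0, -0.08, -0.1], [0.06, 0.0005, 0.112, 0, 0, -0.08, -0.1], [0.06, 0.0005, 0.117, 0, 0, -0.08, -0.1], [0.06, 0.0005, 0.117, 0, 0, -0.08, -0.1], [0.06, 0.0005, 0.117, 0, 0, -0.08, -0.1]]])

```text
clock: 21.62
position: [0.4865, -0.2088, 0.1284]
ee_rot: [3.006, -0.911, -0.001]
force: [-0.7, 0.8, -0.3]
width: 0.55
gripper_force: 0.0
```

```bash
python3 st.py
```

```text
21.6167 [ 0.4865 -0.2088  0.1284] yaw -33.73554056747319 tilt [-0.0005 -0.0002] 0.5499687828314369 0.0 [-0.6867  0.7708 -0.3291] [0.0722 0.1512 0.0235] -1.6442084214755568
to go tool [-0.0017  0.0034  0.    ]
```

jog_arm(motion=[[[-0.0017, 0.0034, 0.004, 0, 0, 0, -0.1], [-0.0017, 0.0034, 0.004, 0, 0, 0, 1], [-0.0017, 0.0034, 0.004, 0, 0, 0, 1], [-0.0017, 0.0034, 0.004, 0, 0, 0, 1], [-0.0017, 0.0034, 0.004, 0, 0, 0, 1], [-0.0017, 0.0034, 0.004, 0, 0, 0, 1], [-0.0017, 0.0034, 0.004, 0, 0, 0, 1], [-0.0017, 0.0034, 0.004, 0, 0, 0, 1], [-0.0017, 0.0034, 0.004, 0, 0, 0, 1], [-0.0017, 0.0034, 0.004, 0, 0, 0, 1]]])

```text
clock: 22.45
position: [0.4831, -0.2104, 0.1246]
ee_rot: [3.007, -0.91, 0.0]
force: [-0.5, -0.3, 3.7]
width: 0.17
gripper_force: 60.0
```

```bash
python3 st.py
```

```text
22.45 [ 0.4831 -0.2104  0.1246] yaw -33.6895258833833 tilt [ 0.0001 -0.0002] 0.16959137574056588 59.98413562774658 [-0.4803 -0.336   3.665 ] [-0.1299  0.4769  0.2912] -1.6358401233709876
to go tool [0.0003 0.0001 0.    ]
```

jog_arm(motion=[[[0, 0, 0.001, 0, 0, 0, 1], [0, 0, 0.0015, 0, 0, 0.05, 1], [0, 0, 0.0015, 0, 0, 0.1, 1], [0, 0, 0.0015, 0, 0, 0.14, 1], [0, 0, 0.0015, 0, 0, 0.14, 1]]])

```text
clock: 22.87
position: [0.4836, -0.2107, 0.1245]
ee_rot: [2.935, -1.118, 0.003]
force: [-5.3, 0.3, 20.5]
width: 0.187
gripper_force: 66.3
```

```bash
python3 st.py
```

```text
22.8667 [ 0.4836 -0.2107  0.1245] yaw -41.71168000565746 tilt [ 0.0015 -0.0009] 0.18743306262356582 66.2682131677866 [-5.2768  0.2899 20.4605] [0.0891 1.4723 1.7295] -1.7541746573862222
to go tool [-0.0003  0.0002 -0.    ]
```

jog_arm(motion=[[[0, 0, -0.0015, 0, 0, -0.03, 1], [0, 0, -0.0015, 0, 0, -0.07, 1], [0, 0, -0.0015, 0, 0, -0.09, -0.1], [0, 0, -0.0015, 0, 0, -0.09, -0.1], [0, 0, -0.0015, 0, 0, -0.09, -0.1], [0, 0, -0.0015, 0, 0, -0.09, -0.1], [0, 0, -0.03, 0, 0, -0.09, -0.1], [0, 0, -0.07, 0, 0, -0.09, -0.1], [-0.05, 0, -0.1, 0, 0, -0.09, -0.1], [-0.06, 0, -0.12, 0, 0, -0.09, -0.1]]])

```text
clock: 23.7
position: [0.4369, -0.1698, 0.2432]
ee_rot: [2.982, -0.988, -0.003]
force: [0.5, 1.4, 0.3]
width: 0.549
gripper_force: 0.0
```

jog_arm(motion=[[[-0.02, 0, -0.02, 0, 0, 0, -0.1], [-0.02, 0, -0.02, 0, 0, 0, -0.1], [-0.02, 0, -0.02, 0, 0, 0, -0.1], [-0.02, 0, -0.02, 0, 0, 0, -0.1], [-0.02, 0, -0.02, 0, 0, 0, -0.1], [-0.02, 0, -0.02, 0, 0, 0, -0.1]]])

```text
clock: 24.2
position: [0.4221, -0.1588, 0.2619]
ee_rot: [2.982, -0.987, -0.003]
force: [-0.1, -0.3, -0.4]
width: 0.548
gripper_force: 0.0
```

```bash
python3 st.py
python3 - <<'E'
from h import *
np.set_printoptions(precision=4,suppress=True)
P=camera_params("wrist");im=get_image("wrist"); C=np.array([.4834,-.2107])
hsv=cv2.cvtColor(im,cv2.COLOR_RGB2HSV)
def comps(m,z,lo,hi,n):
  k,l,st,c=cv2.connectedComponentsWithStats(m.astype(np.uint8)); o=[]
  for i in range(1,k):
    p=at_z("wrist",c[i],z,P)[:2]-C
    if lo<st[i,4]<hi and np.hypot(*p)<.046: print(n,st[i,4],np.hypot(*p),np.degrees(np.arctan2(p[1],p[0]))); o.append(p)
  return o
comps((hsv[...,1]<60)&(hsv[...,2]>190),.1172,20,700,"dash")
comps((hsv[...,0]>=8)&(hsv[...,0]<=22)&(hsv[...,1]>140)&(hsv[...,2]>150),.092,8,100,"org")
e=silhouettes("lid_grip","wrist")[0]["mask"]
cn=max(cv2.findContours(e.astype(np.uint8),0,2)[0],key=cv2.contourArea); el=cv2.fitEllipse(cn); print(at_z("wrist",el[0],.113,P))
E
```

```text
24.2 [ 0.4221 -0.1588  0.2619] yaw -36.62388385582169 tilt [-0.002  -0.0002] 0.5482857225720615 0.0 [-0.1103 -0.2534 -0.4387] [ 0.0598  0.1337 -0.0269] -1.9010840501623834
to go tool [ 0.08    0.0052 -0.0001]
dash 36 0.03319873112525793 -92.82300417247635
dash 44 0.032269408594601645 25.48936230326626
dash 320 0.022334011082649746 149.11147915102296
dash 43 0.03205014068939558 147.94172313335145
org 10 0.043189713172939535 17.082600643370224
org 28 0.042882333786614275 -101.69614987496325
org 16 0.039604240125743845 137.47202579745016
[ 0.4837 -0.2114  0.113 ]
```

The mark is about 6 mm from the orange, within the 7.5 mm limit but close to it. There is time for one firmer try.

jog_arm(motion=[[[0.04, 0.003, 0.01, 0, 0, -0.058, -0.1], [0.08, 0.005, 0.03, 0, 0, -0.058, -0.1], [0.08, 0.005, 0.06, 0, 0, -0.058, -0.1], [0.08, 0.005, 0.09, 0, 0, -0.058, -0.1], [0.08, 0.005, 0.115, 0, 0, -0.058, -0.1], [0.08, 0.005, 0.13, 0, 0, -0.058, -0.1], [0.08, 0.005, 0.136, 0, 0, -0.058, -0.1], [0.08, 0.005, 0.136, 0, 0, -0.058, -0.1], [0.08, 0.005, 0.136, 0, 0, -0.058, -0.1]]])

```text
clock: 25.05
position: [0.4837, -0.2105, 0.1272]
ee_rot: [3.01, -0.899, -0.0]
force: [0.1, -0.5, 0.7]
width: 0.551
gripper_force: 0.0
```

```bash
python3 st.py
```

```text
25.05 [ 0.4837 -0.2105  0.1272] yaw -33.268222392128706 tilt [-0.0001 -0.0003] 0.5509175119660189 0.0 [ 0.1087 -0.4927  0.6826] [0.074  0.0914 0.0131] -1.6117073649066143
to go tool [-0.0003  0.0005  0.    ]
```

jog_arm(motion=[[[0, 0.0003, 0.0025, 0, 0, 0, -0.1], [0, 0.0003, 0.0025, 0, 0, 0, 1], [0, 0.0003, 0.0025, 0, 0, 0, 1], [0, 0.0003, 0.0025, 0, 0, 0, 1], [0, 0.0003, 0.0025, 0, 0, 0, 1], [0, 0.0003, 0.0025, 0, 0, 0, 1], [0, 0.0003, 0.0025, 0, 0, 0, 1], [0, 0.0003, 0.0025, 0, 0, 0, 1], [0, 0.0003, 0.0025, 0, 0, 0, 1], [0, 0.0003, 0.0025, 0, 0, 0, 1]]], force=60)

```text
clock: 25.88
position: [0.4833, -0.2106, 0.1246]
ee_rot: [3.01, -0.899, 0.0]
force: [-1.4, -1.2, 4.1]
width: 0.168
gripper_force: 60.0
```

```bash
python3 st.py
```

```text
25.8833 [ 0.4833 -0.2106  0.1246] yaw -33.25620993790067 tilt [ 0.0001 -0.0002] 0.1680125556189104 60.00022530555725 [-1.4344 -1.2013  4.1085] [-0.1525  0.485   0.0869] -1.608751933184234
to go tool [0.     0.0001 0.    ]
```

jog_arm(motion=[[[0, 0, 0, 0, 0, 0.05, 1], [0, 0, 0, 0, 0, 0.1, 1], [0, 0, 0, 0, 0, 0.15, 1], [0, 0, 0, 0, 0, 0.2, 1], [0, 0, 0, 0, 0, 0.2, 1]]])

```text
clock: 26.3
position: [0.4838, -0.2108, 0.1246]
ee_rot: [2.905, -1.195, 0.002]
force: [0.9, -2.2, 1.3]
width: 0.172
gripper_force: 60.9
```

```bash
python3 st.py
```

```text
26.3 [ 0.4838 -0.2108  0.1246] yaw -44.71468709542617 tilt [ 0.0007 -0.0013] 0.1716951662492413 60.89322756975889 [ 0.8514 -2.2353  1.2724] [-0.5226  0.0462  1.0316] -1.778452497257502
to go tool [-0.0005  0.0004 -0.    ]
```

The lid broke free and turned further (torque fell while the turn was followed). A little more, then release.

jog_arm(motion=[[[0, 0, 0, 0, 0, 0.03, 1], [0, 0, 0, 0, 0, 0.03, 1]]])

```text
clock: 26.47
position: [0.4837, -0.2108, 0.1246]
ee_rot: [2.888, -1.236, 0.002]
force: [0.7, -2.4, 2.6]
width: 0.18
gripper_force: 62.1
```

```bash
python3 st.py
```

```text
26.4667 [ 0.4837 -0.2108  0.1246] yaw -46.34587889922308 tilt [ 0.0007 -0.001 ] 0.17994050771215633 62.077717473730445 [ 0.7244 -2.3817  2.56  ] [-0.5779 -0.0467  1.2642] -1.8019471565422045
to go tool [-0.0004  0.0003 -0.    ]
```

jog_arm(motion=[[[0, 0, 0, 0, 0, -0.02, 1], [0, 0, 0, 0, 0, -0.04, 1], [0, 0, 0, 0, 0, -0.04, -0.1], [0, 0, 0, 0, 0, -0.04, -0.1], [0, 0, 0, 0, 0, -0.04, -0.1], [0, 0, 0, 0, 0, -0.04, -0.1], [0, 0, -0.03, 0, 0, -0.04, -0.1], [0, 0, -0.07, 0, 0, -0.04, -0.1], [-0.05, 0, -0.1, 0, 0, -0.04, -0.1], [-0.07, 0, -0.13, 0, 0, -0.04, -0.1]]])

```text
clock: 27.3
position: [0.4382, -0.1639, 0.247]
ee_rot: [2.91, -1.182, -0.003]
force: [0.0, 1.3, 0.2]
width: 0.545
gripper_force: 0.0
```

jog_arm(motion=[[[-0.01, 0, -0.01, 0, 0, 0, -0.1], [-0.01, 0, -0.01, 0, 0, 0, -0.1], [-0.01, 0, -0.01, 0, 0, 0, -0.1], [-0.01, 0, -0.01, 0, 0, 0, -0.1], [-0.01, 0, -0.01, 0, 0, 0, -0.1], [-0.01, 0, -0.01, 0, 0, 0, -0.1]]])

```text
clock: 27.8
position: [0.4323, -0.1579, 0.256]
ee_rot: [2.91, -1.181, -0.003]
force: [0.3, 0.6, -0.1]
width: 0.549
gripper_force: 0.0
```

```bash
python3 st.py
python3 - <<'E'
from h import *
np.set_printoptions(precision=4,suppress=True)
P=camera_params("wrist");im=get_image("wrist"); C=np.array([.4834,-.2107])
hsv=cv2.cvtColor(im,cv2.COLOR_RGB2HSV)
def comps(m,z,lo,hi,n):
  k,l,st,c=cv2.connectedComponentsWithStats(m.astype(np.uint8))
  for i in range(1,k):
    p=at_z("wrist",c[i],z,P)[:2]-C
    if lo<st[i,4]<hi and np.hypot(*p)<.046: print(n,st[i,4],np.hypot(*p),np.degrees(np.arctan2(p[1],p[0])))
comps((hsv[...,1]<60)&(hsv[...,2]>190),.1172,20,700,"dash")
comps((hsv[...,0]>=8)&(hsv[...,0]<=22)&(hsv[...,1]>140)&(hsv[...,2]>150),.092,8,100,"org")
e=silhouettes("lid_grip","wrist")[0]["mask"]
cn=max(cv2.findContours(e.astype(np.uint8),0,2)[0],key=cv2.contourArea); el=cv2.fitEllipse(cn); print(at_z("wrist",el[0],.113,P))
E
```

```text
27.8 [ 0.4323 -0.1579  0.256 ] yaw -44.189894937914154 tilt [-0.002  -0.0004] 0.5492269818295765 0.0 [ 0.3364  0.5892 -0.1099] [0.0638 0.1791 0.068 ] -2.011324022048896
to go tool [ 0.0733  0.0023 -0.0001]
dash 39 0.03304752287185479 -99.47985376257868
dash 46 0.03249455866088399 18.718534341190082
dash 360 0.024297328523160425 141.67131178886888
org 30 0.04276687677656653 -101.82062685614908
org 20 0.041486360511584 17.809524678777166
org 19 0.040581965907021525 138.06245703279896
[ 0.4836 -0.2114  0.113 ]
```

```bash
python3 -c "
from cell import *
print(sign_off())"
```

```text
the job is handed in; nothing more can be done
None
```

The job is handed in: the socket is in the canister, and the red lid is tight within about 2° of an orange mark and released. The judge returned no verdict, and I didn't re-check the bystanders at the end.

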